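# File the orange print sample in the lever arch file

### The arm

A 6-joint arm with a two-finger parallel gripper is mounted at the origin on the work surface. World frame = base frame: x ahead of the robot, y to its left, z up, the work surface at z = 0. Lengths are in mm, angles in rad, forces in N, time in s.
With the tool pointing down it reaches from about 350 to 1000 mm from the base axis. Payload 7.1 kg.
Tool frame: the origin (TCP) lies at the very end of the fingers, on their centre line; the grasp point (between the pads) lies 19 mm behind it (robot.tcp_to_grasp is the distance from the TCP to the grasp point, in mm); z points along the fingers, y is the line along which they close (so a half turn about z gives the same grasp; the last joint's range is limited). The gripper opens to 85 mm and grips with 20 to 120 N. Pads are 22 mm wide; open, the fingers measure 114 mm over their backs; the gripper's body (76 mm by 85 mm) begins 54 mm behind the grasp point. The pads swing forward as they close: fully open they stand 13 mm farther back than shut.
Start: joints at [1.081, 0.423, 1.63, -0, 1.089, -0.019], TCP at [283.467, 557.002, 231.319] pointing down, gripper open.
Joint ranges: [-3, 3], [-0.9, 2.11], [0.09, 2.58], [-1.31, 4.45], [0.11, 2.69], [-2.54, 2.54]. Speed limits (rad/s): [2.39, 2.39, 3.01, 3.14, 3.14, 3.14].

### API

Orientations are given as a unit quaternion [x, y, z, w].
In Python, from workcell import observe, eyes, job, robot gives the robot as it stands.
- The arm moves only by the tool send_rows, never from a script. Its argument "commands" is a list of rows, each a list of 5 numbers: the shift along the tool's x, y, z in units of 50 mm (1.0 is 50 mm), then the turn about the tool's z in units of 8 degrees (1.0 is 8 degrees), then the opening in per cent of the stroke, from 0 (shut) to 100 (fully open). In form: [[dx, dy, dz, roll, claw], ...]. A call has 1 to 20 rows; each row shifts and turns the commanded pose from where the row before left it, along the tool's axes as they then stand; what a row does not reach is not made up. A row lasts 1/8 s, in which the tool goes at most 62.5 mm and 10.7 degrees, less where a joint would pass 70% of its speed; a pose out of reach is approached as far as the arm can. A call is refused whole if a number of a shift passes 1 or a number of a turn 1, either way. A call with a gripper value outside its range is refused whole. The fingers move at their own pace and stop on an object; the grip force is fixed at half the most. Time passes only in rows, so rows that do not move let the fingers close. It gives the time, the measured TCP pose, the force, the opening and the grip force at its end, in the units of the state.
- observe(): the state, without advancing time (a new reading comes with each control period).
- eyes.read_camera(name): name is "scene" or "top" or "wrist"; returns a dict with "frame" (420x560x3 uint8, red, green, blue), "fx", "fy", "cx", "cy" (pixels), "extrinsics" (4x4, takes a point from world to camera coordinates). Camera axes: x right, y down, z forward; pixel columns grow to the right and rows downward; lengths in mm; the calibration is good to about 2 mm. A picture is of the moment at which its call begins. There is no depth.
- job.job_done(): hands the job in; it is judged then, once.
The state is a dict: "t": time; "qpos": joint angles; "joint_velocities": joint speeds; "joint_efforts": joint torques, N m; "tcp_pos": TCP position; "eef_rot": TCP orientation; "wrist_force": force on the tool from outside, world axes, zero at the start; "torque": the same for the moment, N m; "grip_width": finger opening in mm; "gripper_force": force on a finger pad.
Only numpy, scipy, OpenCV 4.12 (cv2) and the standard library are available. Lean on these libraries where they do the work, as an engineer would, in place of code of your own. Each camera call takes 0.05 s, during which the arm holds its last target. There are 200 camera calls.

### The job

In the blue lever arch file, lift the lever by its black roll until the rings spring open, then thread the white board with the orange test print over both posts until it lies flat, without forcing it (under 20 N). Then, with the fingers shut and from above rather than pinching, push the lever down until the rings are shut, finishing with a firm push of about 15 N held for a second and never going over 25 N, and let go. Leave the grey sample board, the bottle and the scraper where they are.

Things in the scene. Friction and masses are not known exactly. Their poses are not given: they have to be found in the camera images.
- file: blue lever arch file lying open, cover 6 mm thick, fixed to the bench. Origin on the bench midway between two steel posts; z up, y along the row of posts towards the lever, x away from the rings over the cover. Cover spans x -112..145, y -97..173 mm. The posts, 6 mm diameter with tapered tips, stand at (0, -40) and (0, 40) mm, tips at z = 46 mm
- post0 (a point): foot of the post at file (0, -40, 6) mm, on the cover's top face; axes as the file's
- post1 (a point): foot of the post at file (0, +40, 6) mm, nearer the lever; axes as the file's
- lever_hinge (a point): middle of the lever's hinge at file (0, 73, 22) mm; the hinge axis is the file's x; its steel bracket is 23 mm wide in x and reaches z = 30 mm; a spring strut lies beside it at file x = -20, y 30..73 mm, up to z = 34 mm
- lever_roll (a point): centre of the black finger roll at the lever's tip: cylinder along the file's x, radius 9 mm, 22 mm long, flat ends that can be pinched, 76 mm from the hinge. Lever down it is at file (0, 148, 34) mm with 19 mm of free space beneath; open at about (0, 107, 90) mm. The blade is 14 mm wide. The point's axes turn with the lever
- lever (a joint): 0 down on its stop (rings shut; line hinge to roll 0.16 rad above level), 0.95 rad up on its stop (rings open); positive lifts the roll about the file's +x. An over-centre spring holds it at either end, resists to about 0.48 rad, then snaps it over: about 5 N at the roll along its path to start, less towards the middle; about 12 N if pushed straight down. The stops are hard
- rings (a joint): angle of the two steel ring arches, linked to the lever at 0.95 times its angle: 0 shut, about 0.9 rad open. They pivot at file (-26, -40, 12) and (-26, 40, 12) mm; shut they curve over to the post tips, at most 58 mm high; open they lean back to -x, clear of the posts, at most 65 mm high
- orange_board: white board 76 x 110 x 5 mm with an orange print, about 90 g. Origin at the centre of its underside, z up, y along its 110 mm side. Print: block 32 mm in x, 26 mm in y (grip here), centred at (4, 0) mm, z 5 to 27 mm, a step at x = 12 mm to z = 39 mm. Filed, its axes match the file's, hole0 is on post0, hole1 on post1, its underside at file z = 6 mm
- orange_board_hole0 (a point): centre of the 8.5 mm hole at board (-28, -40) mm, at the underside
- orange_board_hole1 (a point): centre of the 8.5 mm hole at board (-28, +40) mm, at the underside
- grey_board: similar white board with a grey block carrying a cone, not to be touched; origin at the centre of its underside, axes as for the orange one, 40 mm high
- resin_bottle: amber bottle, 52 mm diameter, 130 mm high, standing; origin at the centre of its underside; leave alone
- scraper: spatula-like scraper 200 mm long lying on the bench along its x; leave alone
Mind the look-alikes: they are no part of the job. What is shaped like the orange_board but red or turquoise is not meant.

How it is judged (in metres and radians):
On the way, in this order (a step that is already met when the one before it is completed fails the run):
1. the lever is up and the rings are open (value of joint lever above 0.85 rad and value of joint rings above 0.78 rad), for 0.2 s.
2. the orange board lies flat on the cover with both posts through its holes, the rings still open (horizontal distance between orange_board_hole0 and post0 below 0.004 m and horizontal distance between orange_board_hole1 and post1 below 0.004 m and z of orange_board in the frame of file between 0.003 and 0.0095 m and angle between orange_board's own z axis and vertical below 0.08 rad and value of joint lever above 0.8 rad), for 0.2 s.
3. the lever is down on its stop and pushed there with more than 8 N for 0.4 s (horizontal distance between orange_board_hole0 and post0 below 0.004 m and horizontal distance between orange_board_hole1 and post1 below 0.004 m and z of orange_board in the frame of file between 0.003 and 0.0095 m and angle between orange_board's own z axis and vertical below 0.08 rad and value of joint lever below 0.05 rad and contact force between the fingers and lever above 8 N), for 0.4 s.
At the end, for the whole second after the job is handed in: lever down (under 0.05 rad) and rings shut (under 0.06 rad); orange board at rest flat on the file's cover (underside 3 to 9.5 mm above the bench, tilt under 0.08 rad), each hole within 4 mm of its post; grey board, bottle and scraper within 30 mm of where they began (horizontal distance between orange_board_hole0 and post0 below 0.004 m and horizontal distance between orange_board_hole1 and post1 below 0.004 m and z of orange_board in the frame of file between 0.003 and 0.0095 m and angle between orange_board's own z axis and vertical below 0.08 rad and distance of each of grey_board, resin_bottle, scraper from where it was at the start of the episode below 0.03 m and value of joint lever below 0.05 rad and value of joint rings below 0.06 rad and linear speed of orange_board below 0.02 m/s); the robot touches nothing.
It fails at once if once the board is on the posts, more than 25 N between the fingers and the lever (horizontal distance between orange_board_hole0 and post0 below 0.004 m and horizontal distance between orange_board_hole1 and post1 below 0.004 m and z of orange_board in the frame of file between 0.003 and 0.0095 m and angle between orange_board's own z axis and vertical below 0.08 rad and contact force between the fingers and lever above 25 N).
It fails at once if the board is forced against the file with more than 20 N (contact force between orange_board and file above 20 N).
It fails at once if the grey board, the bottle or the scraper is shifted by more than 30 mm (not (distance of grey_board from where it was at the start of the episode below 0.03 m) or not (distance of resin_bottle from where it was at the start of the episode below 0.03 m) or not (distance of scraper from where it was at the start of the episode below 0.03 m)).
It also fails if it takes over 72 s, if anything falls off the work surface, if the arm or the gripper's body presses on something with over 40 N, if the wrist force passes 120 N, or if a joint passes its speed limit or range.

## Working session

There is one attempt and no reset: what is moved stays moved. The work goes in short steps, Python scripts to look and compute and a tool call to move; the robot and the scene stay as the last step left them, time stands still between calls to the robot, and variables do not carry over. Pictures are saved under pics/ and viewed, at most 10 in all, crops included, and the job is handed in when it is done.

Besides the shell and the picture viewer there is one more tool, called after ">>>" as name(argument=value, ...), one argument or row to a line, values as JSON. send_rows: Moves the arm, as the interface text tells. Its arguments: {"type":"object","properties":{"commands":{"type":"array","items":{"type":"array","items":{"type":"number"}}}},"required":["commands"]}

```bash
mkdir -p pics; ls; cat > h.py <<'E'
import numpy as np, cv2
from workcell import observe, eyes, job, robot
def snap(n,f,crop=None,s=1):
    c=eyes.read_camera(n); im=c["frame"][:,:,::-1]
    if crop: x0,y0,x1,y1=crop; im=im[y0:y1,x0:x1]
    if s!=1: im=cv2.resize(im,None,fx=s,fy=s,interpolation=cv2.INTER_CUBIC)
    cv2.imwrite("pics/"+f,im); return c
def proj(c,p):
    p=np.atleast_2d(p); T=np.array(c["extrinsics"]); q=p@T[:3,:3].T+T[:3,3]
    return np.c_[c["fx"]*q[:,0]/q[:,2]+c["cx"], c["fy"]*q[:,1]/q[:,2]+c["cy"]]
def unproj(c,uv,z):
    uv=np.atleast_2d(uv).astype(float); T=np.array(c["extrinsics"]); R=T[:3,:3]; o=-R.T@T[:3,3]
    d=np.c_[(uv[:,0]-c["cx"])/c["fx"],(uv[:,1]-c["cy"])/c["fy"],np.ones(len(uv))]@R
    return o+d*((np.broadcast_to(z,len(uv))-o[2])/d[:,2])[:,None]
E
python3 - <<'E'
from h import *
import pickle
d={}
a=eyes.read_camera("top");b=eyes.read_camera("scene")
pickle.dump((a,b),open("c0.pkl","wb"))
for n,c in(("top",a),("scene",b)):
    cv2.imwrite(f"pics/{n}0.png",cv2.resize(c["frame"][:,:,::-1],(800,600),interpolation=cv2.INTER_CUBIC)); print(c["fx"],np.round(c["extrinsics"],3).tolist())
print(observe())
E
```

```text
pics
469.4552296705203 [[-0.003, -1.0, 0.01, -224.996], [-0.993, 0.002, -0.12, 548.407], [0.12, -0.011, -0.993, 1284.308], [0.0, 0.0, 0.0, 1.0]]
420.10257685966474 [[0.86, 0.511, 0.002, -356.588], [0.391, -0.655, -0.646, -320.813], [-0.329, 0.556, -0.763, 1779.24], [0.0, 0.0, 0.0, 1.0]]
{'t': 0.1, 'qpos': array([ 1.08096483e+00,  4.23786309e-01,  1.63060074e+00, -3.41006945e-05,
        1.08858804e+00, -1.89908338e-02]), 'joint_velocities': array([-5.80870222e-04, -5.10744675e-04, -7.64144994e-04, -6.69009823e-05,
       -1.47946780e-03,  5.65766374e-04]), 'joint_efforts': array([-2.89598602e-04, -5.58426476e+01, -2.82444960e+01, -1.03354528e-04,
        2.92756740e-03,  1.77344697e-05]), 'tcp_pos': array([283.27398093, 556.5738475 , 230.61479587]), 'eef_rot': array([ 2.33243988e-01,  9.72417999e-01, -6.72767518e-04, -1.59347606e-04]), 'wrist_force': array([-0.37183028,  1.21753031, -0.90175635]), 'torque': array([ 0.00261988,  0.04381355, -0.00616908]), 'gripper_force': 0.0, 'grip_width': 85.55091921533771}
```

View pics/top0.png

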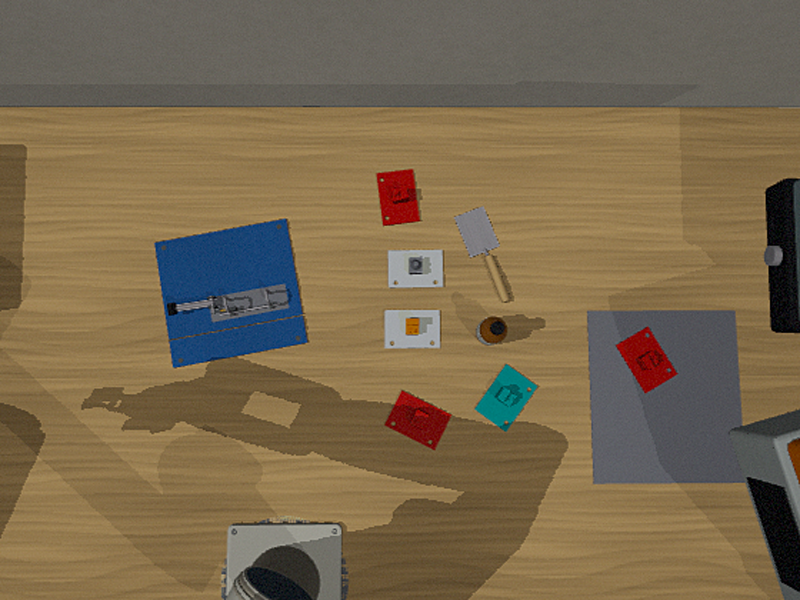

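View pics/scene0.png

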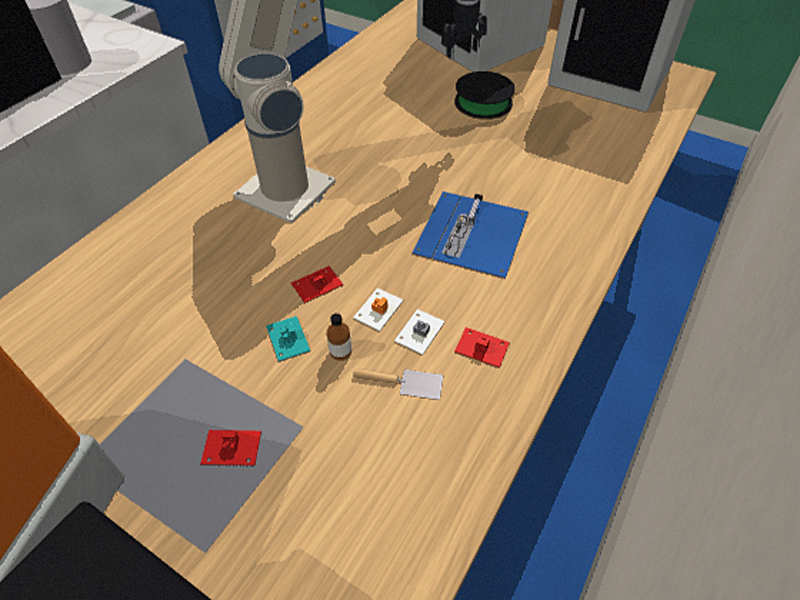

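The top view shows the file at left (lever tip near 170,308, with its +x pointing up the image). The orange board is at (412,328) with its holes on the lower side. The grey board is just above it and the bottle is at (490,330).

```bash
python3 - <<'E'
from h import *
import pickle
a,b=pickle.load(open("c0.pkl","rb"))
for n,c,z,box in (("top",a,6,None),("scene",b,6,None)):
    hsv=cv2.cvtColor(c["frame"],cv2.COLOR_RGB2HSV)
    def comp(m,pt):
        m=cv2.morphologyEx(m,cv2.MORPH_CLOSE,np.ones((3,3),np.uint8))
        k,l,_,_=cv2.connectedComponentsWithStats(m); i=l[pt[1],pt[0]]
        cn=max(cv2.findContours((l==i).astype(np.uint8),0,cv2.CHAIN_APPROX_NONE)[0],key=len)[:,0]
        return cn
    s=1/1.4286
    P={"top":((200,240),(395,317),(395,256)),"scene":((490,235),(367,323),(408,340))}[n]
    mb=cv2.inRange(hsv,(100,120,40),(125,255,255)); mw=cv2.inRange(hsv,(0,0,150),(180,45,255))
    for nm,m,p,z in (("file",mb,P[0],6),("orange",mw,P[1],5),("grey",mw,P[2],5)):
        cn=comp(m,(int(p[0]*s),int(p[1]*s)))
        w=unproj(c,cn,z)[:,:2].astype(np.float32)
        r=cv2.minAreaRect(w); print(n,nm,np.round(r[0],1),np.round(r[1],1),round(r[2],2),np.round(cv2.boxPoints(r)).tolist())
    print(np.round(unproj(c,np.array([(492,330)] if n=="top" else [(339,345)])*s,60),0))
E
```

```text
top file [558.9 118.4] [255.6 267.8] 10.62 [[409.0, 226.0], [458.0, -37.0], [709.0, 10.0], [660.0, 273.0]]
top orange [ 484.1 -245.6] [108.8  74.3] 89.89 [[447.0, -300.0], [521.0, -300.0], [521.0, -191.0], [447.0, -191.0]]
top grey [ 606.9 -253.4] [107.   73.1] 89.95 [[570.0, -307.0], [643.0, -307.0], [643.0, -200.0], [570.0, -200.0]]
[[ 477. -399.   60.]]
scene file [558.1 117.2] [255.1 271.1] 10.65 [[408.0, 227.0], [458.0, -40.0], [709.0, 8.0], [658.0, 274.0]]
scene orange [ 482.4 -246.3] [ 76.9 111.7] 0.39 [[444.0, -191.0], [444.0, -302.0], [521.0, -302.0], [520.0, -190.0]]
scene grey [ 604.2 -253.7] [ 77.4 112.5] 1.7 [[564.0, -199.0], [567.0, -311.0], [645.0, -309.0], [641.0, -196.0]]
[[ 491. -417.   60.]]
```

>>> send_rows(
  commands=[
    [0,0,0,0.935,60],
    [0,0,0,0.935,60],
    [0,0,0,0.935,60],
    [0,0,0,0.935,60],
    [0,0,0,0.935,60],
    [0,0,0,0.935,60],
    [0,0,0,0.94,60],
    [-0.744,0.346,0.2,0,60],
    [-0.744,0.346,0.2,0,60],
    [-0.744,0.346,0.2,0,60],
    [-0.744,0.346,0.2,0,60],
    [-0.744,0.346,0.2,0,60],
    [-0.744,0.346,0.2,0,60],
    [-0.744,0.346,0.2,0,60],
    [-0.744,0.346,0.2,0,60],
    [-0.744,0.346,0.2,0,60],
    [-0.744,0.346,0.2,0,60],
    [0,0,0,0,60],
    [0,0,0,0,60],
  ],
)

```text
t: 2.48
tcp_pos: [521.7, 223.4, 131.1]
eef_rot: [0.639, 0.769, -0.0, -0.0]
wrist_force: [0.3, -0.1, 0.1]
grip_width: 51.3
gripper_force: 0.0
```

```bash
cat >> h.py <<'E'
F0=np.array([549.3,77.4]); FY=np.radians(10.63)
def f2w(p,O=F0,y=FY):
    c,s=np.cos(y),np.sin(y); p=np.atleast_2d(p).astype(float)
    return np.c_[p[:,:2]@np.array([[c,s],[-s,c]])+O,p[:,2]]
def st():
    o=observe(); x,y,z,w=o["eef_rot"]
    ty=np.array([2*(x*y-z*w),1-2*(x*x+z*z)]); tx=np.array([1-2*(y*y+z*z),2*(x*y+z*w)])
    return o,tx,ty,np.degrees(np.arctan2(ty[1],ty[0]))
def to(pw,yaw=None):
    "tool units to reach world TCP pw; yaw of tool y in deg"
    o,tx,ty,a=st(); d=np.array(pw)-o["tcp_pos"]
    t=0 if yaw is None else (a-yaw+180)%360-180
    r=np.radians(-t); R=np.array([[np.cos(r),-np.sin(r)],[np.sin(r),np.cos(r)]])
    print("t",round(o["t"],2),"tcp",np.round(o["tcp_pos"],1),"yaw",round(a,2),"F",np.round(o["wrist_force"],1),"w",round(o["grip_width"],1),
     "-> before-turn",np.round([d[:2]@tx/50,d[:2]@ty/50],3),"after-turn",np.round([d[:2]@(R@tx)/50,d[:2]@(R@ty)/50],3),"dz",round(-d[2]/50,3),"roll",round(t/8,3))
E
python3 - <<'E'
from h import *
to([*f2w([0,148,0])[0,:2],16],10.63)
c=eyes.read_camera("wrist"); 
im=cv2.resize(c["frame"][:,:,::-1],(800,600),interpolation=cv2.INTER_CUBIC)
pts=f2w([[0,-40,46],[0,40,46],[0,-40,6],[0,40,6],[-11,148,34],[11,148,34],[145,173,6],[-112,173,6],[145,-97,6],[-112,-97,6]])
print(np.round(proj(c,pts)*800/560).tolist()); print(np.round(c["extrinsics"],3).tolist())
for u,v in proj(c,pts)*800/560: cv2.drawMarker(im,(int(round(u)),int(round(v))),(0,255,255),0,8,1)
cv2.imwrite("pics/w1.png",im)
E
```

```text
t 2.48 tcp [521.7 223.4 131.1] yaw 10.59 F [ 0.3 -0.1  0.1] w 51.3 -> before-turn [-0.012  0.004] after-turn [-0.012  0.004] dz 2.302 roll -0.005
[[395.0, 573.0], [395.0, 474.0], [394.0, 525.0], [394.0, 433.0], [375.0, 299.0], [415.0, 299.0], [640.0, 243.0], [205.0, 243.0], [580.0, 582.0], [251.0, 582.0]]
[[0.983, 0.184, -0.001, -552.839], [0.174, -0.929, 0.325, 108.226], [0.059, -0.32, -0.946, 325.724], [0.0, 0.0, 0.0, 1.0]]
```

View pics/w1.png

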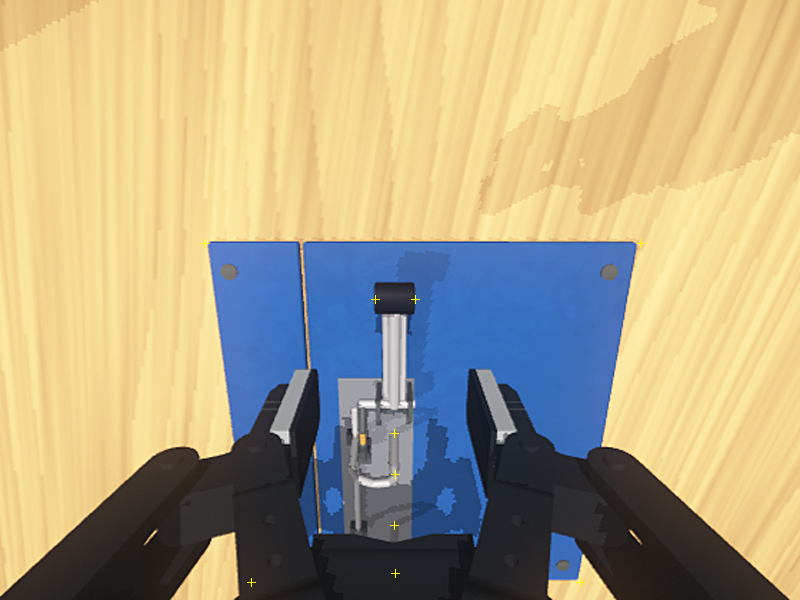

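The wrist view confirms the fit: the roll (375–415, 298) and the cover corners lie on the predicted marks. I'll lower the gripper and pinch the roll.

>>> send_rows(
  commands=[
    [0,0,0.5,0,60],
    [0,0,0.5,0,60],
    [0,0,0.5,0,60],
    [0,0,0.4,0,60],
    [0,0,0.3,0,60],
    [0,0,0.08,0,60],
    [0,0,0,0,15],
    [0,0,0,0,15],
    [0,0,0,0,15],
    [0,0,0,0,15],
    [0,0,0,0,15],
    [0,0,0,0,15],
  ],
)

```text
t: 4.03
tcp_pos: [522.6, 223.5, 18.0]
eef_rot: [0.639, 0.77, 0.001, 0.0]
wrist_force: [-1.3, 0.3, 6.2]
grip_width: 20.4
gripper_force: 59.2
```

```bash
python3 - <<'E'
from h import *
to([*f2w([0,148,0])[0,:2],16],10.63); print(observe()["gripper_force"])
a=0.16+np.linspace(0,0.97,13); p=76*np.c_[np.cos(a),np.sin(a)]
print(np.round(np.diff(p,axis=0)/50,3).tolist())
E
```

```text
t 4.03 tcp [522.6 223.5  18. ] yaw 10.62 F [-1.3  0.3  6.2] w 20.4 -> before-turn [-0.01  -0.014] after-turn [-0.01  -0.014] dz 0.039 roll -0.001
59.167519211769104
[[-0.024, 0.12], [-0.034, 0.118], [-0.044, 0.115], [-0.053, 0.111], [-0.061, 0.106], [-0.07, 0.101], [-0.078, 0.095], [-0.085, 0.089], [-0.092, 0.081], [-0.098, 0.074], [-0.104, 0.065], [-0.109, 0.057]]
```

>>> send_rows(
  commands=[
    [-0.024,0,-0.12,0,15],
    [-0.034,0,-0.118,0,15],
    [-0.044,0,-0.115,0,15],
    [-0.053,0,-0.111,0,15],
    [-0.061,0,-0.106,0,15],
    [-0.07,0,-0.101,0,15],
    [-0.078,0,-0.095,0,15],
    [-0.085,0,-0.089,0,15],
    [-0.092,0,-0.081,0,15],
    [-0.098,0,-0.074,0,15],
    [-0.104,0,-0.065,0,15],
    [-0.1,0,-0.05,0,15],
    [0,0,0,0,15],
    [0,0,0,0,15],
  ],
)

```text
t: 5.78
tcp_pos: [530.1, 181.9, 73.9]
eef_rot: [0.639, 0.77, 0.0, 0.0]
wrist_force: [3.7, 0.7, -0.1]
grip_width: 20.6
gripper_force: 59.1
```

```bash
python3 - <<'E'
from h import *
to([*f2w([0,107,0])[0,:2],72],10.63); print(observe()["gripper_force"])
E
```

```text
t 5.78 tcp [530.1 181.9  73.9] yaw 10.63 F [ 3.7  0.7 -0.1] w 20.6 -> before-turn [ 0.015 -0.009] after-turn [ 0.015 -0.009] dz 0.038 roll 0.0
59.05891835689545
```

>>> send_rows(
  commands=[
    [0,0,0,0,60],
    [0,0,0,0,60],
    [0,0,0,0,60],
    [0,0,-0.6,0,60],
    [0,0,-0.7,0,60],
    [0,0,-0.7,0,60],
  ],
)

```text
t: 6.52
tcp_pos: [529.3, 181.8, 174.3]
eef_rot: [0.639, 0.77, -0.0, -0.0]
wrist_force: [0.5, 0.1, 0.1]
grip_width: 51.4
gripper_force: 0.0
```

>>> send_rows(
  commands=[
    [-0.688,-0.2025,0,0,60],
    [-0.688,-0.2025,0,0,60],
    [-0.688,-0.2025,0,0,60],
    [-0.688,-0.2025,0,0,60],
    [-0.688,-0.2025,0,0,60],
    [-0.688,-0.2025,0,0,60],
    [-0.688,-0.2025,0,0,60],
    [-0.688,-0.2025,0,0,60],
    [-0.688,-0.2025,0,0,60],
    [-0.688,-0.2025,0,0,60],
    [-0.688,-0.2025,0,0,60],
    [-0.688,-0.2025,0,0,60],
  ],
)

```text
t: 8.02
tcp_pos: [486.1, -247.2, 173.5]
eef_rot: [0.639, 0.77, -0.0, -0.0]
wrist_force: [1.2, -0.0, -0.6]
grip_width: 51.0
gripper_force: 0.0
```

>>> send_rows(
  commands=[
    [0,0,0,0.97,60],
    [0,0,0,0.97,60],
    [0,0,0,0.97,60],
    [0,0,0,0.97,60],
    [0,0,0,0.97,60],
    [0,0,0,0.97,60],
    [0,0,0,0.97,60],
    [0,0,0,0.97,60],
    [0,0,0,0.97,60],
    [0,0,0,0.97,60],
    [0,0,0,0.97,60],
    [0,0,0,0.97,60],
    [0,0,0,0.94,60],
    [0,0,0,0,60],
    [0,0,0,0,60],
  ],
)

```text
t: 9.9
tcp_pos: [486.4, -246.2, 173.5]
eef_rot: [1.0, 0.001, -0.0, -0.0]
wrist_force: [0.2, 0.1, -0.5]
grip_width: 51.2
gripper_force: 0.0
```

```bash
python3 - <<'E'
from h import *
to([487.3,-246,8],-90)
c=eyes.read_camera("wrist"); im=c["frame"][:,:,::-1].copy()
im=cv2.resize(im,(800,600),interpolation=cv2.INTER_CUBIC)
O=(483.3,-246)
pts=f2w([[-38,-55,5],[-38,55,5],[38,-55,5],[38,55,5],[-28,-40,5],[-28,40,5],[-12,-13,27],[-12,13,27],[20,13,39],[20,-13,39]],O,0)
q=proj(c,pts)*800/560; print(np.round(q).tolist())
for u,v in q: cv2.drawMarker(im,(int(round(u)),int(round(v))),(0,0,255),0,8,1)
cv2.imwrite("pics/w2.png",im)
import pickle; pickle.dump(c,open("w2.pkl","wb"))
t=eyes.read_camera("scene")["frame"][:,:,::-1]
cv2.imwrite("pics/s2.png",cv2.resize(t[110:210,270:390],None,fx=5,fy=5))
E
```

```text
t 9.9 tcp [ 486.4 -246.2  173.5] yaw -89.87 F [ 0.2  0.1 -0.5] w 51.2 -> before-turn [ 0.018 -0.003] after-turn [ 0.018 -0.003] dz 3.309 roll 0.017
[[469.0, 316.0], [317.0, 316.0], [475.0, 211.0], [311.0, 211.0], [448.0, 303.0], [337.0, 303.0], [412.0, 292.0], [373.0, 292.0], [372.0, 249.0], [414.0, 249.0]]
```

View pics/w2.png

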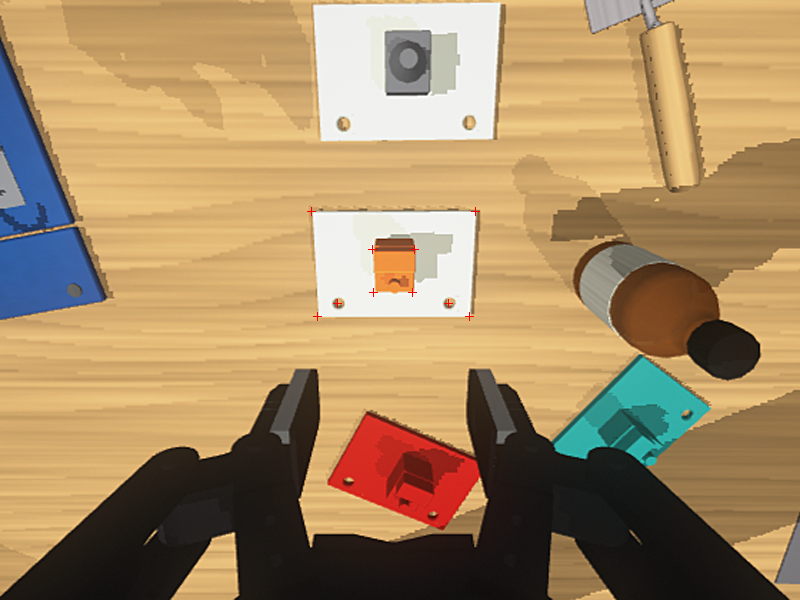

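View pics/s2.png

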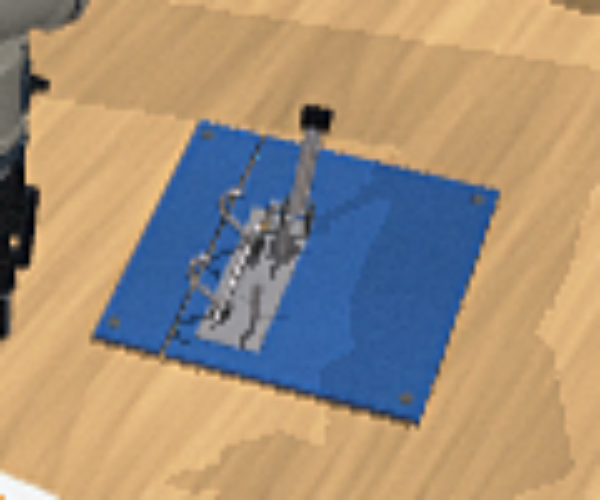

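The board's holes appear at (338,303) and (449,303), within 1 mm of the prediction. The scene crop shows the lever up and the rings leaning back. Next I grasp the block.

>>> send_rows(
  commands=[
    [0.02,0.012,0.6,0,60],
    [0,0,0.6,0,60],
    [0,0,0.6,0,60],
    [0,0,0.6,0,60],
    [0,0,0.5,0,60],
    [0,0,0.3,0,60],
    [0,0,0.11,0.015,60],
    [0,0,0,0,60],
    [0,0,0,0,20],
    [0,0,0,0,20],
    [0,0,0,0,20],
    [0,0,0,0,20],
    [0,0,0,0,20],
    [0,0,0,0,20],
  ],
)

```text
t: 11.75
tcp_pos: [488.3, -247.3, 9.1]
eef_rot: [1.0, -0.001, 0.001, 0.0]
wrist_force: [-0.6, 0.6, 6.2]
grip_width: 25.2
gripper_force: 60.1
```

>>> send_rows(
  commands=[
    [0,0,-0.3,0,20],
    [0,0,-0.6,0,20],
    [0,0,-0.7,0,20],
    [0,0,-0.6,0,20],
    [0,0,0,0,20],
    [0,0,0,0,20],
  ],
)

```text
t: 12.5
tcp_pos: [487.1, -246.6, 117.9]
eef_rot: [1.0, -0.001, -0.0, -0.0]
wrist_force: [0.5, 0.3, -1.3]
grip_width: 25.1
gripper_force: 59.3
```

```bash
python3 - <<'E'
from h import *
to([*f2w([32,0,0])[0,:2],120],-90+10.63)
c=eyes.read_camera("wrist"); import pickle; pickle.dump(c,open("w3.pkl","wb"))
o=observe(); T=o["tcp_pos"]
pts=np.array([[T[0]-32,T[1]-40,T[2]-8+5],[T[0]-32,T[1]+40,T[2]-3]])
q=proj(c,pts);print(q)
im=c["frame"][:,:,::-1].copy()[250:420,180:380]
im=cv2.resize(im,None,fx=4,fy=4,interpolation=cv2.INTER_CUBIC)[:600]
for u,v in q: cv2.drawMarker(im,(int((u-180)*4+1.5),int((v-250)*4+1.5)),(0,0,255),0,10,1)
cv2.imwrite("pics/w3.png",im)
E
```

```text
t 12.5 tcp [ 487.1 -246.6  117.9] yaw -90.13 F [ 0.5  0.3 -1.3] w 25.1 -> before-turn [ 1.857 -6.603] after-turn [ 3.058 -6.14 ] dz -0.041 roll -1.346
[[349.51974189 319.25728961]
 [201.76089334 319.66201615]]
```

View pics/w3.png

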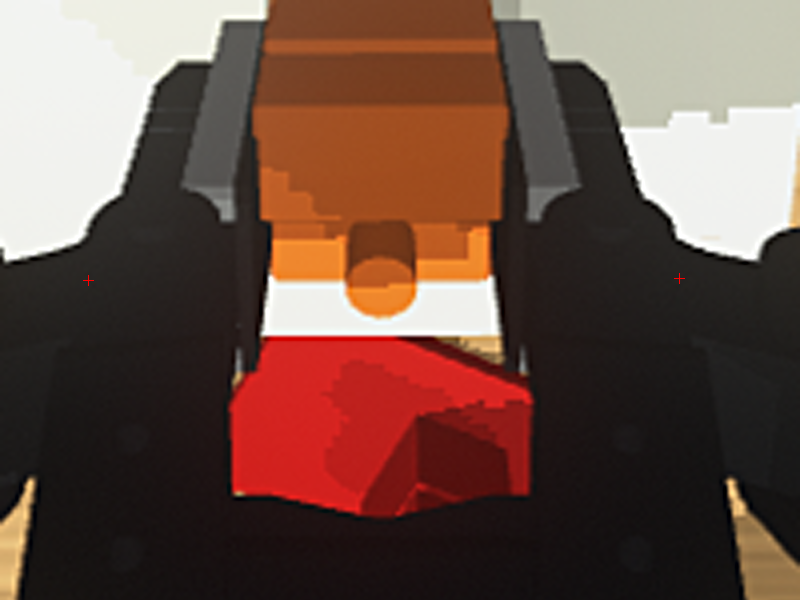

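```bash
python3 - <<'E'
from h import *
import pickle
c=pickle.load(open("w3.pkl","rb")); T=np.array([487.1,-246.6,117.9])
E=np.array(c["extrinsics"]); print("cam rel tcp",-E[:3,:3].T@E[:3,3]-T)
print("pred edges rows",proj(c,T+np.array([[-42,0,-4],[34,0,-4],[34,55,-4],[34,-55,-4]])))
f=c["frame"].astype(int)
print("bottom edge",[(r,f[r,268:285].mean(0).round().tolist()) for r in range(328,340)])
for col in (230,330,):
    g=f[:260,col]; print(col,[(r,g[r].tolist()) for r in range(0,260,8)])
# file features from w1-style prediction at hover: where would posts appear, tool at file (X,0), z=130
Rt=E[:3,:3]; cp=-Rt.T@E[:3,3]-T
E
```

```text
cam rel tcp [ 82.71097901   0.4067748  141.20617465]
pred edges rows [[275.86232525 333.45598429]
 [275.62356477 203.10087073]
 [160.09352612 203.41755925]
 [391.15407993 202.78418091]]
bottom edge [(328, [239.0, 191.0, 147.0]), (329, [240.0, 234.0, 220.0]), (330, [240.0, 244.0, 243.0]), (331, [240.0, 242.0, 238.0]), (332, [243.0, 249.0, 245.0]), (333, [245.0, 255.0, 255.0]), (334, [161.0, 3.0, 0.0]), (335, [191.0, 30.0, 25.0]), (336, [213.0, 38.0, 33.0]), (337, [216.0, 39.0, 34.0]), (338, [215.0, 39.0, 34.0]), (339, [214.0, 39.0, 34.0])]
230 [(0, [239, 240, 238]), (8, [240, 241, 239]), (16, [240, 241, 239]), (24, [240, 241, 239]), (32, [240, 241, 239]), (40, [241, 242, 239]), (48, [241, 242, 240]), (56, [241, 242, 240]), (64, [241, 242, 240]), (72, [241, 242, 240]), (80, [147, 149, 135]), (88, [135, 109, 75]), (96, [238, 239, 228]), (104, [186, 148, 97]), (112, [207, 168, 110]), (120, [207, 166, 108]), (128, [193, 153, 99]), (136, [201, 161, 104]), (144, [198, 160, 102]), (152, [196, 158, 101]), (160, [198, 158, 101]), (168, [208, 168, 109]), (176, [195, 158, 103]), (184, [221, 180,
[... 297 characters left out ...]
24, [243, 244, 242]), (32, [192, 194, 178]), (40, [241, 242, 239]), (48, [241, 242, 239]), (56, [241, 242, 239]), (64, [241, 242, 239]), (72, [242, 242, 240]), (80, [242, 243, 240]), (88, [242, 243, 239]), (96, [242, 243, 241]), (104, [213, 173, 116]), (112, [227, 188, 125]), (120, [211, 170, 113]), (128, [221, 181, 118]), (136, [228, 187, 124]), (144, [155, 123, 78]), (152, [157, 123, 79]), (160, [159, 126, 80]), (168, [146, 114, 73]), (176, [153, 120, 78]), (184, [157, 124, 82]), (192, [155, 123, 81]), (200, [166, 132, 89]), (208, [242, 243, 240]), (216, [242, 243, 240]), (224, [198, 199, 181]), (232, [198, 199, 181]), (240, [198, 199, 181]), (248, [198, 199, 182]), (256, [197, 198, 180])]
```

The board's −x edge is at row 333.7 against 333.5 predicted, so it sits in the grip as assumed. I'll move to just behind the posts to see their tips in this orientation.

>>> send_rows(
  commands=[
    [0.01,-0.4,-0.2,0,20],
    [0.01,-0.65,-0.1,0,20],
    [0.01,-0.65,0,0,20],
    [0.01,-0.65,0,0,20],
    [0.01,-0.65,0,0,20],
    [0.01,-0.65,0,0,20],
    [0.01,-0.65,0,0,20],
    [0.01,-0.65,0,0,20],
    [0.01,-0.65,0,0,20],
    [0.014,-0.666,0,0,20],
    [0,0,0,-0.67,20],
    [0,0,0,-0.676,20],
    [0,0,0,0,20],
    [0,0,0,0,20],
    [0,0,0,0,20],
  ],
)

```text
t: 14.42
tcp_pos: [493.3, 66.5, 133.0]
eef_rot: [0.996, 0.092, -0.0, -0.0]
wrist_force: [-0.5, -0.4, -1.2]
grip_width: 25.0
gripper_force: 59.3
```

```bash
python3 - <<'E'
from h import *
to([*f2w([32,0,0])[0,:2],80],-90+10.63)
c=eyes.read_camera("wrist"); import pickle; pickle.dump(c,open("w4.pkl","wb"))
pts=f2w([[0,-40,46],[0,40,46],[0,-40,6],[0,40,6],[145,173,6],[145,-97,6],[-112,173,6],[0,73,30]])
q=proj(c,pts);print(np.round(q,1).tolist())
im=cv2.resize(c["frame"][:,:,::-1],(800,600),interpolation=cv2.INTER_CUBIC)
for u,v in q*800/560: cv2.drawMarker(im,(int(round(u)),int(round(v))),(0,0,255),0,8,1)
cv2.imwrite("pics/w4.png",im)
E
```

```text
t 14.43 tcp [493.3  66.5 133. ] yaw -79.43 F [-0.5 -0.4 -1.2] w 25.0 -> before-turn [ 1.781 -0.01 ] after-turn [ 1.781 -0.008] dz 1.06 roll -0.008
[[332.3, 133.9], [217.5, 134.1], [324.0, 128.3], [225.7, 128.4], [15.5, -93.5], [419.7, -93.9], [88.4, 252.3], [176.7, 131.7]]
```

View pics/w4.png

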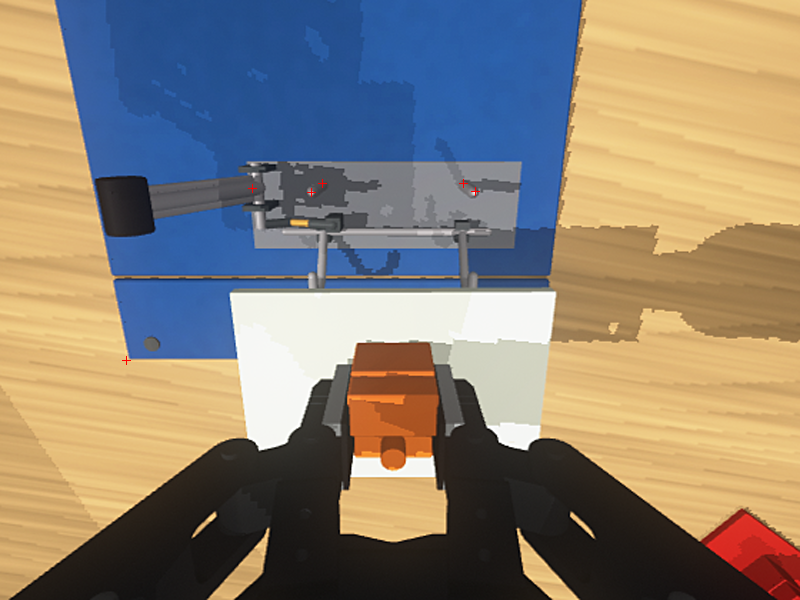

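The post tips sit at about (311,191) and (474,191), on the predicted marks. I'll enlarge this to check for any sub-mm offset.

```bash
python3 - <<'E'
from h import *
import pickle
c=pickle.load(open("w4.pkl","rb")); f=c["frame"][:,:,::-1]
q=proj(c,f2w([[0,-40,46],[0,40,46]]))
ims=[]
for (u,v) in (q[1],q[0]):
    x0,y0=int(u)-16,int(v)-16; im=cv2.resize(f[y0:y0+32,x0:x0+32],None,fx=12,fy=12,interpolation=cv2.INTER_NEAREST)
    cv2.drawMarker(im,(int((u-x0+.5)*12),int((v-y0+.5)*12)),(0,0,255),0,14,1); ims.append(im)
cv2.imwrite("pics/w5.png",np.hstack(ims))
E
```

```text
(no output)
```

View pics/w5.png

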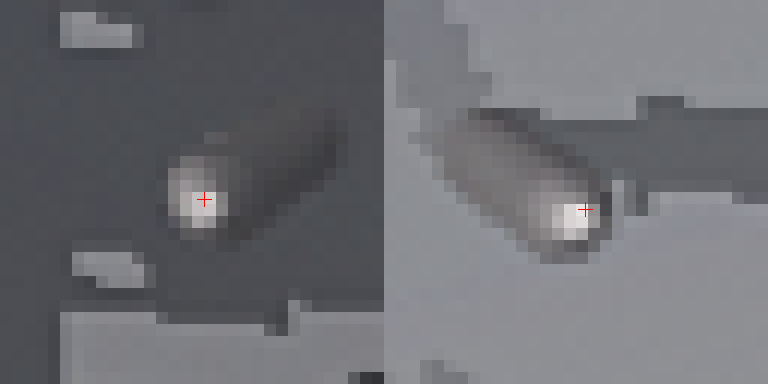

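>>> send_rows(
  commands=[
    [0.4,-0.015,0,0,20],
    [0.5,0,0,0,20],
    [0.5,0,0,0,20],
    [0.373,0,0,-0.008,20],
    [0,0,0.3,0,20],
    [0,0,0.4,0,20],
    [0,0,0.4,0,20],
    [0,0,0.3,0,20],
    [0,0,0,0,20],
    [0,0,0,0,20],
    [0,0,0,0,20],
  ],
)

```text
t: 15.85
tcp_pos: [581.1, 83.6, 63.8]
eef_rot: [0.996, 0.093, 0.001, -0.0]
wrist_force: [-0.1, 1.3, -2.3]
grip_width: 24.9
gripper_force: 59.4
```

```bash
python3 - <<'E'
from h import *
to([*f2w([31.6,.35,0])[0,:2],15],-90+10.63)
E
```

```text
t 15.85 tcp [581.1  83.6  63.8] yaw -79.3 F [-0.1  1.3 -2.3] w 24.9 -> before-turn [-0.016 -0.003] after-turn [-0.016 -0.003] dz 0.977 roll 0.009
```

>>> send_rows(
  commands=[
    [-0.014,-0.003,0,0.009,20],
    [0,0,0.06,0,20],
    [0,0,0.06,0,20],
    [0,0,0.06,0,20],
    [0,0,0.06,0,20],
    [0,0,0.04,0,20],
    [0,0,0,0,20],
    [0,0,0,0,20],
  ],
)

```text
t: 16.85
tcp_pos: [580.0, 83.5, 49.1]
eef_rot: [0.996, 0.093, 0.0, 0.0]
wrist_force: [0.8, -1.4, -1.0]
grip_width: 24.9
gripper_force: 59.3
```

```bash
python3 - <<'E'
from h import *
to([*f2w([31.6,.35,0])[0,:2],15],-90+10.63)
E
```

```text
t 16.85 tcp [580.   83.5  49.1] yaw -79.37 F [ 0.8 -1.4 -1. ] w 24.9 -> before-turn [0.007 0.   ] after-turn [0.007 0.   ] dz 0.682 roll -0.001
```

>>> send_rows(
  commands=[
    [0,0,0.05,0,20],
    [0,0,0.05,0,20],
    [0,0,0.05,0,20],
    [0,0,0.05,0,20],
    [0,0,0,0,20],
  ],
)

```text
t: 17.48
tcp_pos: [579.9, 83.5, 38.8]
eef_rot: [0.996, 0.093, 0.0, 0.0]
wrist_force: [1.6, -0.4, -2.3]
grip_width: 24.9
gripper_force: 59.2
```

>>> send_rows(
  commands=[
    [0,0,0.05,0,20],
    [0,0,0.05,0,20],
    [0,0,0.05,0,20],
    [0,0,0.05,0,20],
    [0,0,0,0,20],
  ],
)

```text
t: 18.1
tcp_pos: [579.9, 83.5, 28.8]
eef_rot: [0.996, 0.093, 0.0, 0.0]
wrist_force: [4.1, -0.4, -3.2]
grip_width: 24.8
gripper_force: 59.2
```

>>> send_rows(
  commands=[
    [0.012,0,0.02,0,20],
    [0,0,0.05,0,20],
    [0,0,0.05,0,20],
    [0,0,0.05,0,20],
    [0,0,0.03,0,20],
    [0,0,0,0,20],
  ],
)

```text
t: 18.85
tcp_pos: [580.1, 83.6, 18.8]
eef_rot: [0.996, 0.093, -0.0, 0.0]
wrist_force: [1.3, -0.3, -1.2]
grip_width: 25.1
gripper_force: 59.4
```

>>> send_rows(
  commands=[
    [0,0,0.03,0,20],
    [0,0,0.02,0,20],
    [0,0,0,0,20],
    [0,0,0,0,20],
  ],
)

```text
t: 19.35
tcp_pos: [580.2, 83.6, 16.5]
eef_rot: [0.996, 0.093, -0.0, -0.0]
wrist_force: [1.3, 0.4, -1.2]
grip_width: 24.9
gripper_force: 59.4
```

>>> send_rows(
  commands=[
    [0,0,0.01,0,20],
    [0,0,0,0,20],
    [0,0,0.01,0,20],
    [0,0,0,0,20],
  ],
)

```text
t: 19.85
tcp_pos: [580.3, 83.7, 15.5]
eef_rot: [0.996, 0.093, -0.0, -0.0]
wrist_force: [0.1, -0.4, -1.0]
grip_width: 24.9
gripper_force: 59.4
```

>>> send_rows(
  commands=[
    [0,0,0.005,0,40],
    [0,0,0,0,60],
    [0,0,0,0,60],
    [0,0,0,0,60],
    [0,0,-0.3,0,60],
    [0,0,-0.6,0,60],
    [0,0,-0.8,0,60],
    [0,0,-0.8,0,60],
    [-0.3,0,-0.5,0,40],
    [-0.34,0,0,0,20],
    [0,0,0,0,0],
    [0,0,0,0,0],
    [0,0,0,0,0],
  ],
)

```text
t: 21.48
tcp_pos: [549.4, 77.8, 165.2]
eef_rot: [0.996, 0.093, 0.0, 0.0]
wrist_force: [-0.4, 0.2, -0.5]
grip_width: -0.2
gripper_force: 0.0
```

```bash
python3 - <<'E'
from h import *
to([*f2w([0,107,0])[0,:2],110],-90+10.63)
c=eyes.read_camera("wrist"); 
pts=f2w([[0,-40,46],[0,40,46],[0,107,90],[-10,-55,11],[-10,55,11],[66,55,11],[66,-55,11]])
q=proj(c,pts);print(np.round(q,1).tolist())
im=cv2.resize(c["frame"][:,:,::-1],(800,600),interpolation=cv2.INTER_CUBIC)
for u,v in q*800/560: cv2.drawMarker(im,(int(round(u)),int(round(v))),(0,0,255),0,8,1)
cv2.imwrite("pics/w6.png",im)
E
```

```text
t 21.48 tcp [549.4  77.8 165.2] yaw -79.37 F [-0.4  0.2 -0.5] w -0.2 -> before-turn [-0.004 -2.132] after-turn [-0.004 -2.132] dz 1.104 roll -0.0
[[323.0, 198.3], [228.8, 198.3], [127.5, 217.0], [332.9, 197.1], [218.6, 197.2], [213.7, 115.3], [337.9, 115.3]]
```

View pics/w6.png

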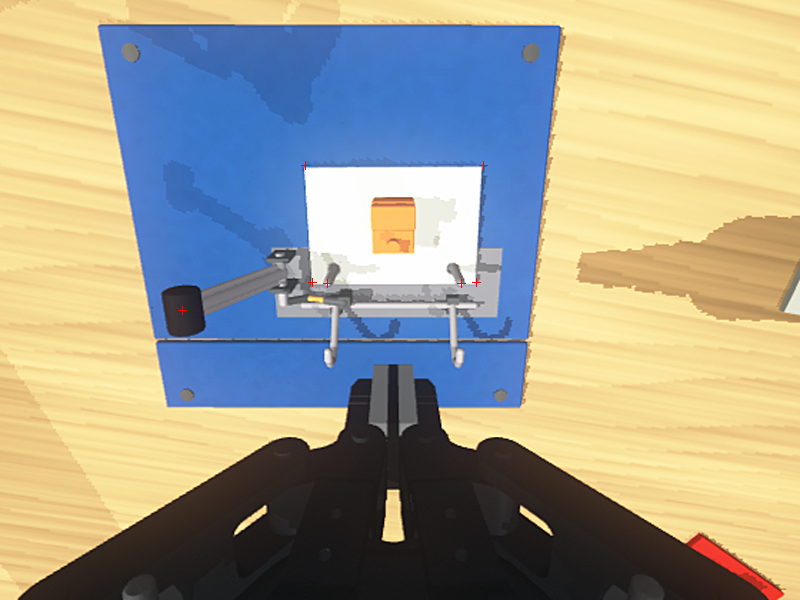

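The board lies flat with both posts showing through the holes at (331,270) and (458,270), and the roll at (183,310) is on its predicted mark. Now I bring the shut fingers above the roll.

>>> send_rows(
  commands=[
    [0,-0.5,0,0,0],
    [0,-0.6,0,0,0],
    [0,-0.6,0,0,0],
    [0,-0.432,0,0,0],
    [0,0,0.4,0,0],
    [0,0,0.4,0,0],
    [0,0,0.36,0,0],
    [0,0,0,0,0],
    [0,0,0,0,0],
  ],
)

```text
t: 22.65
tcp_pos: [529.7, 182.5, 107.6]
eef_rot: [0.996, 0.092, 0.0, -0.0]
wrist_force: [0.3, 0.5, 0.6]
grip_width: 0.1
gripper_force: 0.0
```

```bash
python3 - <<'E'
from h import *
to([*f2w([0,107,0])[0,:2],99],-90+10.63)
a=0.16+np.linspace(.95,0,20); p=76*np.c_[-np.cos(a),-np.sin(a)]
print(np.round(np.diff(p,axis=0)/50,3).tolist())
E
```

```text
t 22.65 tcp [529.7 182.5 107.6] yaw -79.39 F [0.3 0.5 0.6] w 0.1 -> before-turn [-0.002 -0.001] after-turn [-0.002 -0.001] dz 0.172 roll -0.002
[[-0.067, 0.035], [-0.065, 0.039], [-0.063, 0.042], [-0.061, 0.045], [-0.059, 0.048], [-0.056, 0.051], [-0.054, 0.054], [-0.051, 0.056], [-0.048, 0.059], [-0.045, 0.061], [-0.042, 0.063], [-0.039, 0.065], [-0.035, 0.067], [-0.032, 0.069], [-0.029, 0.07], [-0.025, 0.072], [-0.021, 0.073], [-0.018, 0.074], [-0.014, 0.075]]
```

Descend to contact gently.

>>> send_rows(
  commands=[
    [0,0,0.06,0,0],
    [0,0,0.06,0,0],
    [0,0,0.04,0,0],
    [0,0,0,0,0],
    [0,0,0,0,0],
  ],
)

```text
t: 23.28
tcp_pos: [529.3, 182.5, 99.4]
eef_rot: [0.996, 0.093, 0.0, -0.0]
wrist_force: [-0.5, 0.4, -0.5]
grip_width: -0.1
gripper_force: 0.0
```

Start along the arc, slightly steeper at first, checking the force.

>>> send_rows(
  commands=[
    [0,0,0.02,0,0],
    [0,-0.067,0.035,0,0],
    [0,-0.065,0.039,0,0],
    [0,0,0,0,0],
  ],
)

```text
t: 23.78
tcp_pos: [528.2, 189.4, 95.4]
eef_rot: [0.996, 0.093, 0.0, -0.0]
wrist_force: [-3.5, 1.1, 8.8]
grip_width: -0.2
gripper_force: 4.2
```

>>> send_rows(
  commands=[
    [0,-0.063,0.042,0,0],
    [0,-0.061,0.045,0,0],
    [0,-0.059,0.048,0,0],
    [0,0,0,0,0],
  ],
)

```text
t: 24.28
tcp_pos: [526.5, 199.2, 89.0]
eef_rot: [0.996, 0.093, 0.0, -0.001]
wrist_force: [-4.6, 3.9, 11.3]
grip_width: 0.2
gripper_force: 5.4
```

>>> send_rows(
  commands=[
    [0,-0.056,0.051,0,0],
    [0,-0.054,0.054,0,0],
    [0,-0.051,0.056,0,0],
    [0,-0.048,0.059,0,0],
    [0,0,0,0,0],
  ],
)

```text
t: 24.9
tcp_pos: [524.6, 208.6, 77.0]
eef_rot: [0.996, 0.093, 0.0, -0.0]
wrist_force: [-0.0, 0.2, 1.6]
grip_width: 0.1
gripper_force: 0.3
```

>>> send_rows(
  commands=[
    [0,-0.045,0.061,0,0],
    [0,-0.042,0.063,0,0],
    [0,-0.039,0.065,0,0],
    [0,-0.035,0.067,0,0],
    [0,-0.032,0.069,0,0],
    [0,-0.029,0.07,0,0],
    [0,-0.025,0.072,0,0],
    [0,0,0,0,0],
  ],
)

```text
t: 25.9
tcp_pos: [521.9, 220.4, 53.2]
eef_rot: [0.996, 0.093, -0.0, 0.0]
wrist_force: [0.6, 0.2, 0.5]
grip_width: 0.1
gripper_force: 0.0
```

```bash
python3 - <<'E'
from h import *
to([*f2w([0,148,0])[0,:2],43],-90+10.63)
E
```

```text
t 25.9 tcp [521.9 220.4  53.2] yaw -79.37 F [0.6 0.2 0.5] w 0.1 -> before-turn [ 0.011 -0.048] after-turn [ 0.011 -0.048] dz 0.204 roll 0.0
```

Snapped over. Now close in to just above the stop, then press in small steps.

>>> send_rows(
  commands=[
    [0.005,-0.03,0.08,0,0],
    [0.005,-0.018,0.08,0,0],
    [0,0,0.03,0,0],
    [0,0,0,0,0],
    [0,0,0,0,0],
  ],
)

```text
t: 26.52
tcp_pos: [522.2, 222.8, 44.1]
eef_rot: [0.996, 0.093, 0.0, -0.0]
wrist_force: [0.6, 0.1, 0.0]
grip_width: -0.2
gripper_force: 0.0
```

>>> send_rows(
  commands=[
    [0,0,0.01,0,0],
    [0,0,0.01,0,0],
    [0,0,0,0,0],
  ],
)

```text
t: 26.9
tcp_pos: [522.2, 222.9, 43.0]
eef_rot: [0.996, 0.093, 0.0, -0.0]
wrist_force: [-0.1, -0.1, -0.2]
grip_width: -0.3
gripper_force: 0.1
```

>>> send_rows(
  commands=[
    [0,0,0.01,0,0],
    [0,0,0,0,0],
  ],
)

```text
t: 27.15
tcp_pos: [522.3, 222.9, 42.9]
eef_rot: [0.996, 0.093, 0.0, -0.0]
wrist_force: [-0.6, -0.6, 4.3]
grip_width: 0.3
gripper_force: 2.2
```

>>> send_rows(
  commands=[
    [0,0,0.01,0,0],
    [0,0,0,0,0],
  ],
)

```text
t: 27.4
tcp_pos: [522.4, 222.9, 42.7]
eef_rot: [0.996, 0.093, 0.0, -0.0]
wrist_force: [-2.4, -1.2, 8.7]
grip_width: 0.1
gripper_force: 4.4
```

>>> send_rows(
  commands=[
    [0,0,0.01,0,0],
    [0,0,0.004,0,0],
    [0,0,0,0,0],
  ],
)

```text
t: 27.78
tcp_pos: [522.4, 222.9, 42.5]
eef_rot: [0.996, 0.093, 0.0, -0.0]
wrist_force: [-4.4, -1.9, 14.0]
grip_width: -0.3
gripper_force: 7.1
```

>>> send_rows(
  commands=[
    [0,0,0.002,0,0],
    [0,0,0,0,0],
    [0,0,0,0,0],
    [0,0,0,0,0],
    [0,0,0,0,0],
    [0,0,0,0,0],
    [0,0,0,0,0],
    [0,0,0,0,0],
    [0,0,0,0,0],
    [0,0,0,0,0],
  ],
)

```text
t: 29.02
tcp_pos: [522.4, 222.9, 42.5]
eef_rot: [0.996, 0.093, 0.0, -0.0]
wrist_force: [-4.3, -1.1, 15.6]
grip_width: -0.1
gripper_force: 7.4
```

>>> send_rows(
  commands=[
    [0,0,-0.05,0,0],
    [0,0,-0.3,0,0],
    [0,0,-0.6,0,0],
    [0,0,-0.8,0,0],
    [0,0,-0.8,0,0],
    [0,0,0,0,0],
    [0,0,0,0,0],
    [0,0,0,0,0],
  ],
)

```text
t: 30.02
tcp_pos: [521.3, 222.5, 167.6]
eef_rot: [0.996, 0.093, -0.001, 0.0]
wrist_force: [-0.6, 0.1, -0.1]
grip_width: 0.0
gripper_force: 0.0
```

```bash
python3 - <<'E'
from h import *
c=snap("wrist","w7.png",None,800/560)
E
```

```text
(no output)
```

View pics/w7.png

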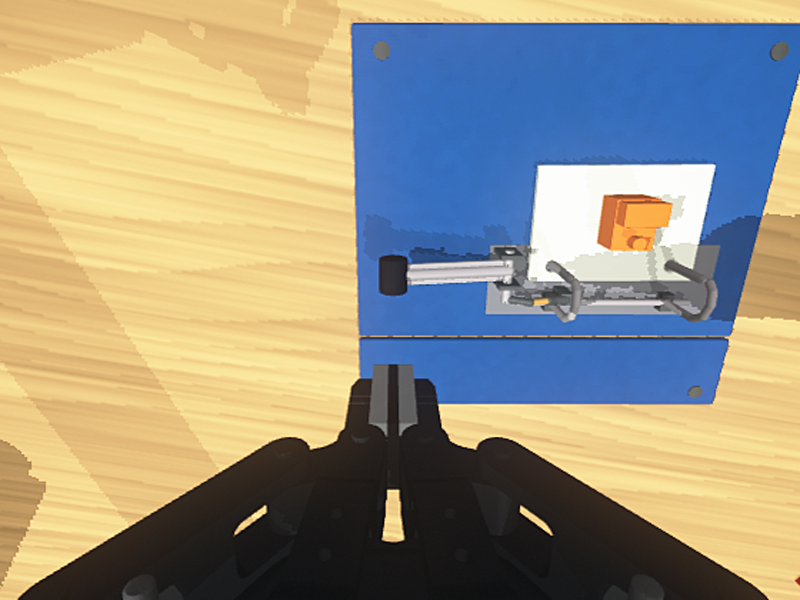

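The lever is down with its roll at (393,275), the rings are shut over the posts at (560,270) and (680,270), and the board is flat. I'm handing it in.

```bash
python3 -c "
from workcell import job
print(job.job_done())"
```

```text
the job is handed in; nothing more can be done
None
```

The job is handed in, with no verdict returned: the orange board lies flat on both posts, and the lever is down with the rings shut after a push of about 15 N held for just over a second.

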